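Take the polishing wheel off its snap-lock stand

TASK

The small felt polishing wheel on the round snap-lock stand has to come off for changing. Take it by its grip, ease it round anticlockwise (seen from above) a little at a time with a light tug upward at each place until its hidden lugs meet the gaps in the stand's keeper, pull it up out of its spring detent, and stand it upright on the floor of the shallow aluminium tray and let go. Do not wrench the wheel or press hard on the stand, and leave the loupe, the felt cone and the paste tin where they are.

Things in the scene. Friction and masses are not known exactly. Their poses are not given: they have to be found in the camera images.
- wheel: the wheel to take off, loose, about 0.25 kg: grey felt disc 70 mm across on a steel hub, 60 mm high in all. Origin at the centre of its flat underside, z up its axis. From the bottom: foot 48 mm across, 5 mm thick, with two lugs 8 mm wide reaching 32 mm out along +x and -x; a neck tapering upward to 39 mm; the felt disc from z = 18 to 32 mm; a collar to z = 35 mm; the grip above it.
- wheel_grip (a point): centre of the wheel's grip, a steel block 34 mm long (along the wheel's x), 18 mm wide (y), reaching from 35 to 60 mm above the wheel's underside; this point is 47 mm above it. Pinch it from above across y. Axes as the wheel's.
- stand: the fixed snap-lock stand, round, 96 mm across, steel and aluminium; origin on the bench under its axis. Its housing wall is 27 mm high. Two gaps, opposite each other in the keeper inside, lie out of sight under the disc; the stand's yaw does not tell where. From the start the wheel must turn anywhere from 25 to 75 degrees anticlockwise (about +z) to bring its lugs to them; no end stop.
- stand_seat (a point): centre of the seat the wheel's underside rests on, 12 mm above the bench. On it the wheel turns almost freely. Off the gaps the keeper blocks it rigidly after 1.5 mm of lift: a 20 N tug that yields only a few mm means still held. Within about 7 degrees of a gap it yields to 10 to 15 N: a spring detent, hardest at 6 to 7 mm of lift; clear of all after 25 mm.
- tray: the fixed shallow open tray, aluminium, 170 mm (x) by 140 mm (y), 20 mm high, walls and floor 5 mm thick. Origin under its centre on the bench; the inner floor is 5 mm above the origin.
- loupe: black eye loupe, loose, 32 mm across and 28 mm high; a bystander; origin under its centre
- felt_cone: grey felt cone, loose, 30 mm across and 48 mm high, standing; a bystander; origin under its centre
- paste_tin: round tin, loose, 69 mm across and 28 mm high; a bystander; origin under its centre
Things that resemble listed ones, but are neither listed nor needed, are in the scene too. What is meant by the stand is not blue or turquoise, and is the larger of those in its own colour.

How it is judged (in metres and radians):
On the way:
1. the wheel is out of its stand, drawn clear upward (z of wheel in the frame of stand above 0.035 m and contact force between wheel and stand below 0.1 N), for 0.1 s.
At the end, for the whole second after the job is handed in: the wheel stands upright (within 0.06 rad) and at rest, foot flat on the tray's floor (its underside within 2.5 mm of the floor), inside the tray's walls (x of wheel in the frame of tray between -0.055 and 0.055 m and y of wheel in the frame of tray between -0.042 and 0.042 m and z of wheel in the frame of tray between 0.003 and 0.0075 m and angle between wheel's own z axis and vertical below 0.06 rad and linear speed of wheel below 0.01 m/s); the robot touches nothing.
It fails at once if the wheel was wrenched or pressed on the stand (more than 60 N between them) (contact force between wheel and stand above 60 N).
It fails at once if the loupe was moved more than 20 mm (distance of loupe from where it was at the start of the episode above 0.02 m).
It fails at once if the felt cone was moved more than 20 mm (distance of felt_cone from where it was at the start of the episode above 0.02 m).
It fails at once if the paste tin was moved more than 20 mm (distance of paste_tin from where it was at the start of the episode above 0.02 m).
It also fails if it takes over 51 s, if anything falls off the work surface, if the arm or the gripper's body presses on something with over 40 N, if the wrist force passes 120 N, or if a joint passes its speed limit or range.

ROBOT

A 6-joint arm with a two-finger parallel gripper is mounted at the origin on a cart in front of the work surface, level with it; the furniture and walls round the work are solid. World frame = base frame: x ahead of the robot, y to its left, z up, the work surface at z = 0. Lengths are in mm, angles in rad, forces in N, time in s.
With the tool pointing down it reaches from about 350 to 975 mm from the base axis. Payload 7.1 kg.
Tool frame: the origin (TCP) lies at the centre of the arm's flange, where the gripper is bolted on; the fingertips stand 182 mm ahead of it and the grasp point (between the pads) lies 163 mm ahead of it; z points along the fingers, y is the line along which they close (so a half turn about z gives the same grasp; the last joint's range is limited). The gripper opens to 88 mm and grips with 3 to 60 N. Pads are 20 mm wide; open, the fingers measure 115 mm over their backs; the gripper's body (75 mm by 178 mm) begins 61 mm behind the grasp point.
Start: joints at [1.104, 0.423, 1.63, -0, 1.089, -0.019], TCP at [270.583, 563.375, 404.675] pointing down, gripper open.
Joint ranges: [-3, 3], [-0.9, 2.11], [0.09, 2.58], [-1.31, 4.45], [0.11, 2.69], [-2.54, 2.54]. Speed limits (rad/s): [2.39, 2.39, 3.01, 3.14, 3.14, 3.14].

INTERFACE

Orientations are given as a rotation vector (axis times angle).
In Python, from workcell import readout, get_image, ctrl gives the robot as it stands.
- The arm moves only by the tool step_arm, never from a script. Its argument "targets" is a list that holds one entry, the list of rows, each a list of 7 numbers: the shift along the world's x, y, z as a fraction of full scale, then the turn, a rotation vector about the world's x, y, z as a fraction of full scale, then the opening, from 0 (shut) to 1 (fully open). In form: [[[dx, dy, dz, wx, wy, wz, claw], ...]]. A call has exactly 5 rows; each row shifts and turns the commanded pose from where the row before left it; what a row does not reach is not made up. Full scale, the value 1, is 0.05 m for a shift and 4 degrees for a turn. A row lasts 1/8 s, in which the tool goes at most 62.5 mm and 10.7 degrees, less where a joint would pass 70% of its speed; a pose out of reach is approached as far as the arm can. A call with a number of a shift or a turn outside -1 to 1 is refused whole. A call with a gripper value outside its range is refused whole. The fingers move at their own pace and stop on an object; the grip force is fixed at half the most. Time passes only in rows, so rows that do not move let the fingers close, or fill a call up. It gives the time, the measured TCP pose, the force, the opening and the grip force at its end, in the units of the state.
- readout.get_obs(): the state, without advancing time (a new reading comes with each control period).
- get_image(name): name is "scene" or "top"; returns a dict with "pixels" (384x512x3 uint8, red, green, blue), "intrinsics" (3x3 intrinsics, pixels), "extrinsics" (4x4, takes a point from world to camera coordinates). Camera axes: x right, y down, z forward; pixel columns grow to the right and rows downward; lengths in mm; the calibration is good to about 2 mm. A picture is of the moment at which its call begins. There is no depth.
- ctrl.close_job(): hands the job in; it is judged then, once.
The state is a dict: "t": time; "qpos": joint angles; "qvel": joint speeds; "joint_torque": joint torques, N m; "ee_pos": TCP position; "orientation": TCP orientation; "ft_force": force on the tool from outside, world axes, zero at the start; "moment": the same for the moment, N m; "width": finger opening in mm; "grasp_force": force on a finger pad.
Only numpy, scipy, OpenCV 4.12 (cv2) and the standard library are available. Lean on these libraries where they do the work, as an engineer would, in place of code of your own. Each camera call takes 0.05 s, during which the arm holds its last target. There are 200 camera calls.

## Working session

There is one attempt and no reset: what is moved stays moved. The work goes in short steps, Python scripts to look and compute and a tool call to move; the robot and the scene stay as the last step left them, time stands still between calls to the robot, and variables do not carry over. Pictures are saved under pics/ and viewed, at most 10 in all, crops included, and the job is handed in when it is done.

Besides the shell and the picture viewer there is one more tool, called as a command line: name --argument value ..., lists and objects as JSON in quotes. step_arm: Moves the arm, as the interface text tells. Shift numbers are shares of 0.05 m and turn numbers shares of 4 degrees, none past 1 either way. Its arguments: {"type":"object","properties":{"targets":{"type":"array"}},"required":["targets"]}

```bash
mkdir -p pics; cat > h.py <<'E'
import numpy as np, cv2
from workcell import readout, get_image, ctrl
def snap(n,f):
    d=get_image(n); cv2.imwrite('pics/'+f,d['pixels'][:,:,::-1]); np.savez('pics/'+f[:-4]+'.npz',**d); return d
def ray(d,u,v,z):
    K=np.array(d['intrinsics']);E=np.array(d['extrinsics']);R=E[:3,:3];t=E[:3,3]
    c=-R.T@t; r=R.T@np.linalg.inv(K)@np.array([u,v,1.]); return c+r*(z-c[2])/r[2]
def proj(d,p):
    K=np.array(d['intrinsics']);E=np.array(d['extrinsics']);q=K@(E[:3,:3]@np.array(p,float)+E[:3,3]); return q[:2]/q[2]
E
python3 - <<'E'
from h import *
a=snap('top','top0.png');b=snap('scene','scene0.png')
o=readout.get_obs();print(o)
for d in(a,b):
    E=np.array(d['extrinsics']);print(-E[:3,:3].T@E[:3,3],E[2,:3],d['intrinsics'])
E
```

```text
{'t': 0.1, 'qpos': array([ 1.10399420e+00,  4.23749129e-01,  1.63060425e+00,  3.87994537e-05,
        1.08860596e+00, -1.90180100e-02]), 'qvel': array([ 1.14254072e-03, -1.31818530e-03, -3.03839553e-03, -7.31745275e-04,
       -1.63506859e-04, -5.44325249e-05]), 'joint_torque': array([ 4.23454130e-04, -5.45619464e+01, -2.74320227e+01,  6.45374134e-02,
        1.88468175e-02, -4.02988883e-05]), 'ee_pos': array([270.47503793, 563.1629817 , 403.9924751 ]), 'orientation': array([-6.97462957e-01, -3.06282070e+00,  2.07054263e-03]), 'ft_force': array([-0.15734538,  0.01707203,  0.28613161]), 'moment': array([-0.02214822, -0.01439783, -0.01262819]), 'grasp_force': 0.0, 'width': 88.1134245006759}
[ 415.01833072  -40.56869519 1077.69469463] [ 0.1164916   0.02757314 -0.99280886] [[468.53028042   0.         257.37847064]
 [  0.         468.53028042 193.17274821]
 [  0.           0.           1.        ]]
[ -84.57524498 -504.12295144  604.44018652] [ 0.65104643  0.5113485  -0.56094675] [[392.17955297   0.         258.05390556]
 [  0.         392.17955297 184.11801462]
 [  0.           0.           1.        ]]
```

View pics/top0.png

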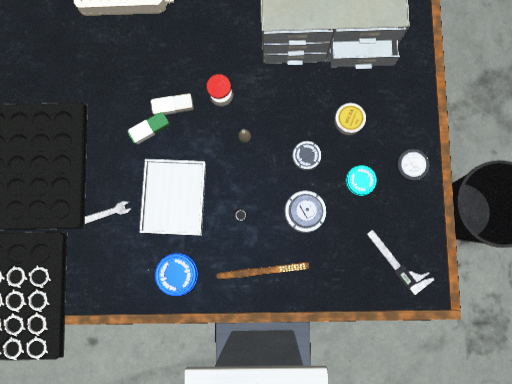

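View pics/scene0.png

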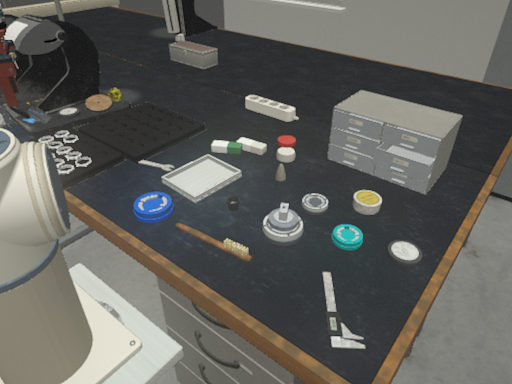

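```bash
python3 - <<'E'
from h import *
a=np.load('pics/top0.npz');b=np.load('pics/scene0.npz')
A=cv2.resize(a['pixels'][178:243,270:345,::-1],None,fx=6,fy=6,interpolation=cv2.INTER_CUBIC)
B=cv2.resize(b['pixels'][195:245,255:310,::-1],None,fx=6,fy=6,interpolation=cv2.INTER_CUBIC)
c=np.zeros((400,790,3),np.uint8);c[:390,:450]=A;c[:300,455:785]=B
cv2.imwrite('pics/crop.png',c)
for n,u,v,z in[('stand',306,211,27),('small',307,155,20),('loupe',240,215,28),('cone',244,135,40),('tin',350,118,28)]:print(n,ray(a,u,v,z).round())
print('tray corners',[ray(a,u,v,20).round() for u,v in((145,160),(205,160),(203,236),(140,234))])
print('tray scene',[ray(b,u,v,20).round() for u,v in((163,175),(206,157),(241,174),(200,195))])
E
```

```text
stand [ 496. -120.   27.]
small [ 625. -126.   20.]
loupe [490.  29.  28.]
cone [670.  16.  40.]
tin [ 707. -226.   28.]
tray corners [array([622., 247.,  20.]), array([619., 108.,  20.]), array([444., 113.,  20.]), array([452., 257.,  20.])]
tray scene [array([464., 259.,  20.]), array([609., 237.,  20.]), array([603.,  96.,  20.]), array([462., 113.,  20.])]
```

View pics/crop.png

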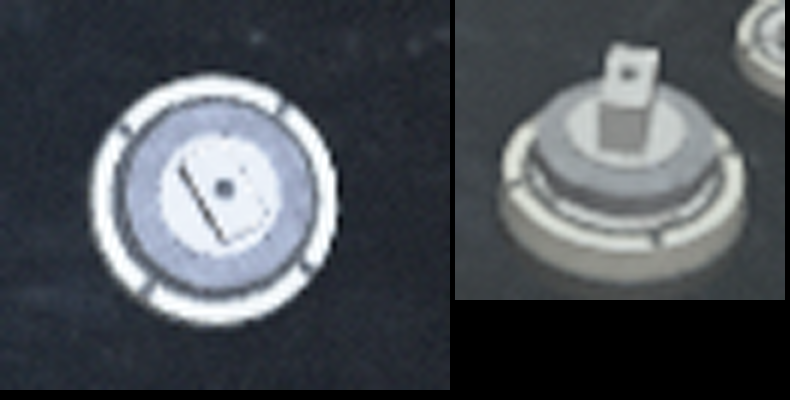

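```bash
python3 - <<'E'
from h import *
from scipy.optimize import least_squares
a=np.load('pics/top0.npz');b=np.load('pics/scene0.npz')
T=lambda x,y:(270+(x+.5)/6-.5,178+(y+.5)/6-.5); S=lambda x,y:(255+(x-455+.5)/6-.5,195+(y+.5)/6-.5)
top=[T(180,163),T(222,243),T(268,213)]; print('top',[ray(a,*p,72).round(1) for p in top])
sc=[S(612,45),S(657,48),S(655,108),S(603,100)]; W=[ray(b,*p,72) for p in sc];print('scene',[w.round(1) for w in W])
print('hole',ray(a,*T(225,188),72).round(1),ray(b,*S(628,73),72).round(1),'mean',np.mean(W,0).round(1))
print('stand ring',ray(a,*T(213,200),27).round(1),'ring scene',ray(b,*S(623,187),27).round(1))
ang=lambda p,q:np.degrees(np.arctan2(*(p-q)[[1,0]]))
print(ang(ray(a,*top[0],72),ray(a,*top[1],72)),ang(W[0],W[3]),ang(W[1],W[2]),ang(W[0],W[1]),ang(W[3],W[2]))
# fit stand outline top edge (white ring) in both
for d,(u,v),lo in((a,(306,211),150),):
    g=cv2.cvtColor(d['pixels'],cv2.COLOR_RGB2GRAY);m=((g>90)*255).astype(np.uint8)
    cs,_=cv2.findContours(m,cv2.RETR_EXTERNAL,cv2.CHAIN_APPROX_NONE)
    c=max([c for c in cs if cv2.pointPolygonTest(c,(u,v),False)>=0],key=len)
    e=cv2.fitEllipse(c);print(e,ray(d,*e[0],20).round(1))
E
```

```text
top [array([ 506., -103.,   72.]), array([ 477.1, -117.1,   72. ]), array([ 487.5, -133.8,   72. ])]
scene [array([ 508.9, -103.9,   72. ]), array([ 518.1, -118.2,   72. ]), array([ 487.6, -138.5,   72. ]), array([ 479.5, -121. ,   72. ])]
hole [ 496.7 -118.8   72. ] [ 498.5 -118.7   72. ] mean [ 498.5 -120.4   72. ]
stand ring [ 496.  -117.7   27. ] ring scene [ 488.7 -125.8   27. ]
26.031593317195668 30.145276986296036 33.653324967496616 122.6339212387521 114.84644796377805
((305.028564453125, 210.87454223632812), (40.781185150146484, 41.3026008605957), 155.41702270507812) [ 496.6 -118.    20. ]
```

step_arm --targets '[[[0.3,-1,0,0,0,-1,1],[0.3,-1,0,0,0,-1,1],[0.3,-1,0,0,0,-1,1],[0.3,-1,0,0,0,-1,1],[0.3,-1,0,0,0,-1,1]]]'

```text
t: 0.72
ee_pos: [345.7, 311.7, 404.5]
orientation: [-1.222, -2.894, 0.0]
ft_force: [0.5, -0.2, -0.1]
width: 87.9
grasp_force: 0.0
```

step_arm --targets '[[[0.3,-1,0,0,0,-1,1],[0.3,-1,0,0,0,-1,1],[0.3,-1,0,0,0,-1,1],[0.3,-1,0,0,0,-1,1],[0.3,-1,0,0,0,-1,1]]]'

```text
t: 1.35
ee_pos: [420.7, 61.7, 404.7]
orientation: [1.706, 2.638, 0.0]
ft_force: [1.3, -0.8, 0.4]
width: 88.3
grasp_force: 0.0
```

step_arm --targets '[[[0.153,-0.36,-0.15,0,0,-1,1],[0.153,-0.36,-0.15,0,0,-1,1],[0.153,-0.36,-0.15,0,0,-1,1],[0.153,-0.36,-0.15,0,0,-1,1],[0.153,-0.36,-0.15,0,0,-1,1]]]'

```text
t: 1.98
ee_pos: [458.9, -27.2, 366.7]
orientation: [-2.138, -2.301, 0.0]
ft_force: [-0.3, 0.7, -0.4]
width: 88.0
grasp_force: 0.0
```

step_arm --targets '[[[0.153,-0.36,-0.15,0,0,-1,1],[0.153,-0.36,-0.15,0,0,-1,1],[0.153,-0.36,-0.15,0,0,-1,1],[0.153,-0.36,-0.15,0,0,-1,1],[0.153,-0.36,-0.15,0,0,-1,1]]]'

```text
t: 2.6
ee_pos: [497.6, -117.9, 329.1]
orientation: [-2.508, -1.892, 0.0]
ft_force: [-0.0, 0.5, -0.2]
width: 87.7
grasp_force: 0.0
```

step_arm --targets '[[[0,0,-0.1,0,0,-1,1],[0,0,-0.1,0,0,-1,1],[0,0,-0.1,0,0,-1,1],[0,0,-0.1,0,0,-1,1],[0,0,-0.1,0,0,-1,1]]]'

```text
t: 3.22
ee_pos: [497.3, -117.3, 304.2]
orientation: [-2.798, -1.428, 0.0]
ft_force: [-0.1, 0.1, 0.2]
width: 88.2
grasp_force: 0.0
```

step_arm --targets '[[[0,0,-0.1,0,0,-1,1],[0,0,-0.1,0,0,-1,1],[0,0,-0.1,0,0,-1,1],[0,0,0,0,0,-1,1],[0,0,0,0,0,-1,1]]]'

```text
t: 3.85
ee_pos: [497.3, -117.3, 289.3]
orientation: [-3.004, -0.921, 0.0]
ft_force: [0.7, 0.8, 1.1]
width: 87.9
grasp_force: 0.0
```

step_arm --targets '[[[0,-0.02,-0.3,0,0,-0.65,1],[0,0,-0.3,0,0,-0.65,1],[0,0,-0.3,0,0,0,1],[0,0,-0.16,0,0,0,1],[0,0,-0.1,0,0,0,1]]]'

```text
t: 4.47
ee_pos: [497.1, -117.7, 231.1]
orientation: [-3.04, -0.79, 0.001]
ft_force: [0.6, -0.6, -0.3]
width: 87.7
grasp_force: 0.0
```

```bash
python3 - <<'E'
from h import *
a=snap('top','top1.png');b=snap('scene','scene1.png')
A=cv2.resize(a['pixels'][170:250,265:345,::-1],None,fx=5,fy=5,interpolation=cv2.INTER_CUBIC)
B=cv2.resize(b['pixels'][170:250,245:325,::-1],None,fx=5,fy=5,interpolation=cv2.INTER_CUBIC)
cv2.imwrite('pics/crop1.png',np.hstack([A,B]))
E
```

```text
(no output)
```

View pics/crop1.png

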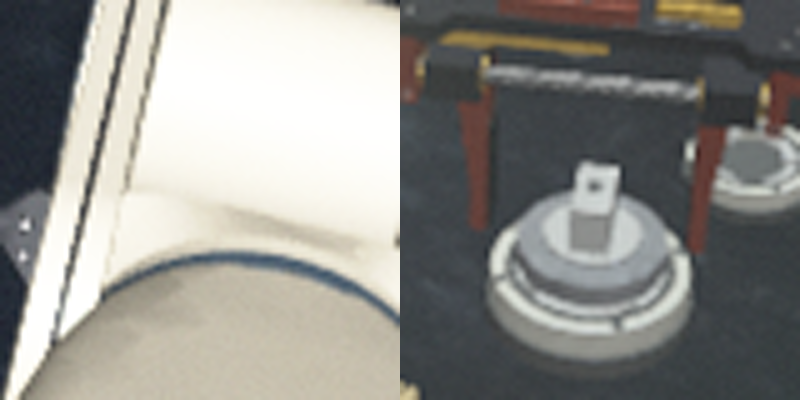

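The scene half of the crop shows the fingertips at (478,228) and (697,250). They sit either side of the block, whose base is at about (592,240), so they are well centred. Next I close the gripper.

step_arm --targets '[[[0,0,0,0,0,0,0],[0,0,0,0,0,0,0],[0,0,0,0,0,0,0],[0,0,0,0,0,0,0],[0,0,0,0,0,0,0]]]'

```text
t: 5.2
ee_pos: [497.1, -117.6, 231.7]
orientation: [3.041, 0.79, 0.0]
ft_force: [0.1, -0.1, 0.2]
width: 41.3
grasp_force: 0.0
```

step_arm --targets '[[[0,0,0,0,0,0,0],[0,0,0,0,0,0,0],[0,0,0,0,0,0,0],[0,0,0,0,0,0.5,0],[0,0,0,0,0,0.5,0]]]'

```text
t: 5.82
ee_pos: [497.3, -117.6, 231.7]
orientation: [3.01, 0.9, 0.001]
ft_force: [2.6, 1.2, -3.0]
width: 17.6
grasp_force: 30.0
```

step_arm --targets '[[[0,0,0,0,0,1,0],[0,0,0,0,0,1,0],[0,0,0,0,0,1,0],[0,0,0,0,0,1,0],[0,0,0,0,0,1,0]]]'

```text
t: 6.45
ee_pos: [497.2, -117.5, 231.7]
orientation: [-2.807, -1.41, -0.0]
ft_force: [1.9, 0.7, -0.5]
width: 17.5
grasp_force: 30.0
```

step_arm --targets '[[[0,0,0,0,0,0.6,0],[0,0,0.02,0,0,0.6,0],[0,0,0.02,0,0,0,0],[0,0,0.02,0,0,0,0],[0,0,0,0,0,0,0]]]'

```text
t: 7.08
ee_pos: [497.1, -117.7, 234.6]
orientation: [2.749, 1.521, -0.0]
ft_force: [3.0, -0.9, -5.9]
width: 17.8
grasp_force: 30.0
```

step_arm --targets '[[[0,0,0.02,0,0,0,0],[0,0,0.02,0,0,0,0],[0,0,0,0,0,0,0],[0,0,0,0,0,0,0],[0,0,0,0,0,0,0]]]'

```text
t: 7.7
ee_pos: [496.9, -117.6, 236.6]
orientation: [-2.748, -1.522, 0.001]
ft_force: [1.9, -0.6, -8.8]
width: 17.8
grasp_force: 30.0
```

step_arm --targets '[[[0,0,0.02,0,0,0,0],[0,0,0.02,0,0,0,0],[0,0,0.02,0,0,0,0],[0,0,0,0,0,0,0],[0,0,0,0,0,0,0]]]'

```text
t: 8.32
ee_pos: [497.4, -117.7, 240.3]
orientation: [2.748, 1.521, 0.001]
ft_force: [1.1, -0.5, -0.3]
width: 17.9
grasp_force: 30.0
```

step_arm --targets '[[[0,0,0.04,0,0,0,0],[0,0,0.04,0,0,0,0],[0,0,0.04,0,0,0,0],[0,0,0,0,0,0,0],[0,0,0,0,0,0,0]]]'

```text
t: 8.95
ee_pos: [497.5, -117.7, 246.3]
orientation: [2.748, 1.521, 0.002]
ft_force: [0.2, 1.1, 5.9]
width: 18.2
grasp_force: 30.0
```

```bash
python3 - <<'E'
from h import *
b=snap('scene','scene2.png');print(readout.get_obs()['ft_force'])
B=cv2.resize(b['pixels'][170:250,245:325,::-1],None,fx=5,fy=5,interpolation=cv2.INTER_CUBIC)
B0=cv2.resize(np.load('pics/scene0.npz')['pixels'][170:250,245:325,::-1],None,fx=5,fy=5,interpolation=cv2.INTER_CUBIC)
cv2.imwrite('pics/crop2.png',np.hstack([B0,B]))
E
```

```text
[ 1.39293275 -0.23197632  5.82772372]
```

View pics/crop2.png

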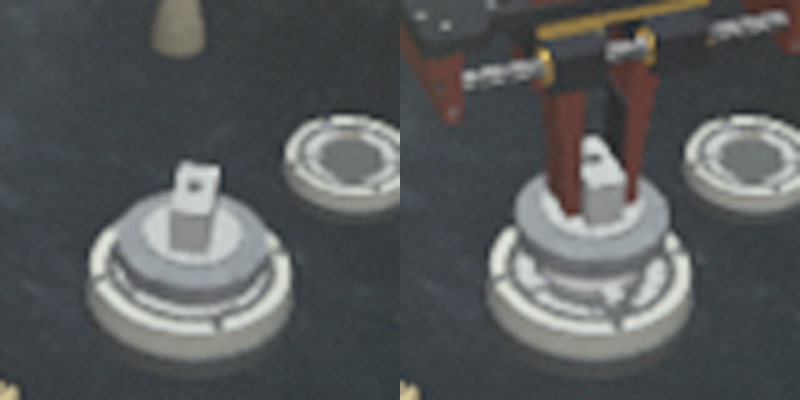

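The crop shows the disc risen from about row 240 to row 215, so the wheel is past its detent and coming out. I'll keep lifting.

step_arm --targets '[[[0,0,0.1,0,0,0,0],[0,0,0.1,0,0,0,0],[0,0,0.1,0,0,0,0],[0,0,0.1,0,0,0,0],[0,0,0.1,0,0,0,0]]]'

```text
t: 9.62
ee_pos: [497.1, -117.6, 271.0]
orientation: [-2.748, -1.522, 0.0]
ft_force: [0.2, 0.6, -3.5]
width: 17.7
grasp_force: 30.0
```

step_arm --targets '[[[0,0,0.3,0,0,0,0],[0,0,0.3,0,0,0,0],[0,0,0.3,0,0,0,0],[0,0,0.3,0,0,0,0],[0,0,0,0,0,0,0]]]'

```text
t: 10.25
ee_pos: [497.5, -117.7, 332.2]
orientation: [2.747, 1.521, 0.003]
ft_force: [0.6, 0.5, -3.1]
width: 18.1
grasp_force: 30.0
```

step_arm --targets '[[[0.091,0.742,0,0,0,0,0],[0.091,0.742,0,0,0,0,0],[0.091,0.742,0,0,0,0,0],[0.091,0.742,0,0,0,0,0],[0.091,0.742,0,0,0,0,0]]]'

```text
t: 10.88
ee_pos: [519.7, 69.1, 330.2]
orientation: [-2.748, -1.521, 0.001]
ft_force: [0.5, -0.7, -3.7]
width: 17.8
grasp_force: 30.0
```

step_arm --targets '[[[0.091,0.742,0,0,0,0,0],[0.091,0.742,0,0,0,0,0],[0.091,0.742,0,0,0,0,0],[0,0,-0.4,0,0,0,0],[0,0,-0.4,0,0,0,0]]]'

```text
t: 11.5
ee_pos: [533.2, 179.8, 289.8]
orientation: [-2.747, -1.524, 0.001]
ft_force: [0.3, -0.5, -3.0]
width: 18.1
grasp_force: 30.0
```

step_arm --targets '[[[0,0,-0.4,0,0,0,0],[0,0,-0.3,0,0,0,0],[0,0,-0.2,0,0,0,0],[0,0,-0.2,0,0,0,0],[0,0,0,0,0,0,0]]]'

```text
t: 12.12
ee_pos: [533.3, 179.1, 235.1]
orientation: [-2.748, -1.521, 0.002]
ft_force: [0.2, -0.0, -2.6]
width: 17.9
grasp_force: 30.0
```

```bash
python3 - <<'E'
from h import *
a=snap('top','top3.png');b=snap('scene','scene3.png')
A=cv2.resize(a['pixels'][140:260,110:230,::-1],None,fx=3.3,fy=3.3,interpolation=cv2.INTER_CUBIC)
B=cv2.resize(b['pixels'][120:220,150:250,::-1],A.shape[1::-1],interpolation=cv2.INTER_CUBIC)
cv2.imwrite('pics/crop3.png',np.hstack([A,B]))
E
```

```text
(no output)
```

View pics/crop3.png

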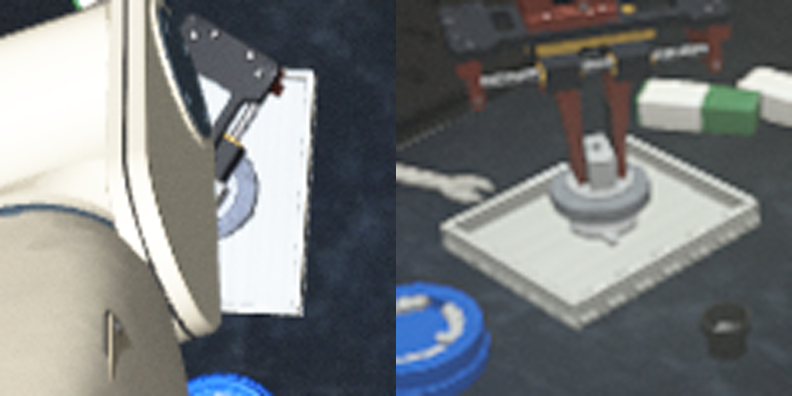

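The wheel is over the middle of the tray, with the disc at about (600,200) in the right half. Now I lower it gently.

step_arm --targets '[[[0,0,-0.06,0,0,0,0],[0,0,-0.06,0,0,0,0],[0,0,-0.04,0,0,0,0],[0,0,-0.02,0,0,0,0],[0,0,0,0,0,0,0]]]'

```text
t: 12.85
ee_pos: [533.5, 179.2, 226.6]
orientation: [-2.748, -1.522, 0.0]
ft_force: [-0.6, 0.2, -3.1]
width: 17.5
grasp_force: 30.0
```

step_arm --targets '[[[0,0,-0.02,0,0,0,0],[0,0,-0.01,0,0,0,0],[0,0,-0.01,0,0,0,0],[0,0,0,0,0,0,0],[0,0,0,0,0,0,0]]]'

```text
t: 13.48
ee_pos: [533.5, 179.2, 224.7]
orientation: [2.748, 1.522, 0.0]
ft_force: [0.2, -0.4, -1.8]
width: 17.4
grasp_force: 30.0
```

step_arm --targets '[[[0,0,-0.01,0,0,0,0],[0,0,0,0,0,0,0],[0,0,0,0,0,0,0],[0,0,0,0,0,0,0],[0,0,0,0,0,0,0]]]'

```text
t: 14.1
ee_pos: [533.5, 179.2, 224.6]
orientation: [2.748, 1.522, 0.0]
ft_force: [-1.9, -2.2, 6.6]
width: 17.6
grasp_force: 30.0
```

The wheel has touched the tray floor. I'll release it slowly, then rise.

step_arm --targets '[[[0,0,0,0,0,0,0.3],[0,0,0,0,0,0,0.4],[0,0,0,0,0,0,0.6],[0,0,0,0,0,0,0.8],[0,0,0,0,0,0,0.8]]]'

```text
t: 14.72
ee_pos: [533.5, 179.2, 224.1]
orientation: [2.748, 1.522, 0.0]
ft_force: [-0.5, 0.3, 0.4]
width: 61.3
grasp_force: 0.0
```

step_arm --targets '[[[0,0,0,0,0,0,0.8],[0,0,0.2,0,0,0,0.8],[0,0,0.5,0,0,0,0.8],[0,0,0.8,0,0,0,0.8],[0,0,0.8,0,0,0,0.8]]]'

```text
t: 15.35
ee_pos: [533.4, 179.1, 340.9]
orientation: [2.748, 1.522, 0.0]
ft_force: [0.3, -0.1, -0.1]
width: 70.3
grasp_force: 0.0
```

step_arm --targets '[[[0,-1,0.5,0,0,0,0.8],[0,-1,0,0,0,0,0.8],[0,-1,0,0,0,0,0.8],[0,-1,0,0,0,0,0.8],[0,-1,0,0,0,0,0.8]]]'

```text
t: 15.98
ee_pos: [533.2, -72.4, 365.1]
orientation: [2.748, 1.521, 0.001]
ft_force: [1.3, -0.6, 0.7]
width: 70.4
grasp_force: 0.0
```

```bash
python3 - <<'E'
from h import *
a=snap('top','top4.png');b=snap('scene','scene4.png')
cv2.imwrite('pics/both4.png',cv2.resize(np.hstack([a['pixels'][60:300,60:400],b['pixels'][60:300,120:460]])[:,:,::-1],(800,282),interpolation=cv2.INTER_AREA))
E
```

```text
(no output)
```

View pics/both4.png

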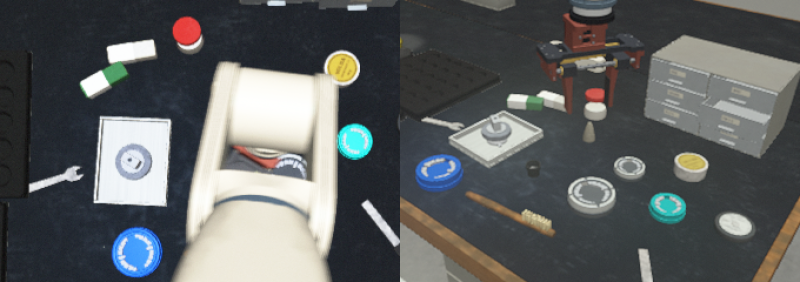

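The wheel stands upright at (134,161), in the middle of the tray. The loupe, cone and tin are undisturbed, the stand is empty and the arm is clear. I'm handing the job in.

step_arm --targets '[[[0,0,0,0,0,0,0.8],[0,0,0,0,0,0,0.8],[0,0,0,0,0,0,0.8],[0,0,0,0,0,0,0.8],[0,0,0,0,0,0,0.8]]]'

```text
t: 16.7
ee_pos: [533.5, -70.4, 364.2]
orientation: [-2.748, -1.523, 0.0]
ft_force: [-0.2, 0.1, -0.1]
width: 70.4
grasp_force: 0.0
```

```bash
python3 -c "
from workcell import ctrl; print(ctrl.close_job())"
```

```text
the job is handed in; nothing more can be done
None
```

The wheel came off the stand after about 29° of anticlockwise turn, now stands upright and released in the middle of the tray with the loupe, cone and tin where they were, and the job is handed in at about 17 s (no verdict was returned).

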